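# Nest the sample tubs and shut the turnbutton

### The arm

A 6-joint arm with a two-finger parallel gripper is mounted at the origin on the work surface. World frame = base frame: x ahead of the robot, y to its left, z up, the work surface at z = 0. Lengths are in m, angles in rad, forces in N, time in s.
With the tool pointing down it reaches from about 0.4 to 0.825 m from the base axis. Payload 7 kg.
Tool frame: the origin (TCP) lies at the very end of the fingers, on their centre line; the grasp point (between the pads) lies 19 mm behind it (arm.grasp_offset is the distance from the TCP to the grasp point, in m); z points along the fingers, y is the line along which they close (so a half turn about z gives the same grasp; the last joint's range is limited). The gripper opens to 88 mm and grips with 3 to 60 N. Pads are 19 mm wide; open, the fingers measure 130 mm over their backs; the gripper's body (78 mm by 193 mm) begins 47 mm behind the grasp point.
Start: joints at [1.544, 0.359, 0.012, 0, -1.224, -0.288], TCP at [0.209, 0.642, 0.227] pointing down, gripper open.
Joint ranges: [-3.07, 3.07], [-1.43, 2.12], [-1.02, 1.25], [-3.03, 1.67], [-3.05, -0], [-3.03, 3.03]. Speed limits (rad/s): [2.39, 2.39, 3.01, 3.14, 3.14, 3.14].

### API

Orientations are given as [roll, pitch, yaw] about the fixed x, y, z axes, in that order (R = Rz(yaw) Ry(pitch) Rx(roll)).
In Python, from station import get_state, cams, arm, nets gives the robot as it stands.
- The arm moves only by the shell command python3 -m creep 'ROWS' [FORCE]. ROWS is a JSON object of lists of equal length, an entry for each row: "translation": the shift along the world's x, y, z in mm, a list of three; "spin": the turn about the world's z in rad; "gripper": the opening, from 0 (shut) to 1 (fully open). In form: {"translation": [[dx, dy, dz], ...], "spin": [spin, ...], "gripper": [gripper, ...]}. A call has 1 to 8 rows; each row shifts and turns the commanded pose from where the row before left it; what a row does not reach is not made up. A row lasts 1/10 s, in which the tool goes at most 50 mm and 8.59 degrees, less where a joint would pass 70% of its speed; a pose out of reach is approached as far as the arm can. A call is refused whole if a number of a shift passes 50 or a number of a turn 0.15, either way. A call with a gripper value outside its range is refused whole. The fingers move at their own pace and stop on an object; FORCE is the grip in N (left out, the last holds). Time passes only in rows, so rows that do not move let the fingers close. It gives the time, the measured TCP pose, the force, the opening and the grip force at its end, in the units of the state.
- get_state(): the state, without advancing time (a new reading comes with each control period).
- cams.grab_frame(name): name is "scene" or "top" or "wrist"; returns a dict with "img" (400x640x3 uint8, red, green, blue), "mtx" (3x3 intrinsics, pixels), "R" (3x3) and "t" (3): a world point X has camera coordinates R X + t. Camera axes: x right, y down, z forward; pixel columns grow to the right and rows downward; lengths in m; the calibration is good to about 2 mm. A picture is of the moment at which its call begins. There is no depth.
- arm.job_done(): hands the job in; it is judged then, once.
Trained networks look in the newest picture that a camera, given by its name, has taken for a name from the list of things; names that differ only in an ending like _2 or _b are one class to them, and where a whole thing is asked for, a point or a joint stands for the part that bears it (a point fixed in the world has none). Each returns a list of dicts, best first, with "confidence" (0 to 1); they miss things now and then, are a little off and sometimes report something else, mostly with a low value. They report only what shows in the picture. A call takes as long as a camera call. They do not tell look-alikes from the thing itself.
- nets.search_frame(camera, label): "centre" ([x, y, z] in m, in world coordinates, good to about 4 mm: the middle of the surface that is visible of it).
- nets.pinpoint(camera, label): "centre" ([x, y, z] in m, in world coordinates, good to about 4 mm: a listed point, or the origin of a listed thing).
The state is a dict: "t": time; "q": joint angles; "qd": joint speeds; "joint_efforts": joint torques, N m; "eef_pos": TCP position; "ee_rot": TCP orientation; "force": force on the tool from outside, world axes, zero at the start; "moment": the same for the moment, N m; "width": finger opening in m; "gripper_force": force on a finger pad.
Only numpy, scipy, OpenCV 4.12 (cv2) and the standard library are available. Lean on these libraries where they do the work, as an engineer would, in place of code of your own. Each camera call takes 0.05 s, during which the arm holds its last target. There are 200 camera calls.

### The job

Put the washed sample tubs away beside the spectrometer: they lie on their sides so that no dust settles in them. Slide the blue medium tub base-first into the large, nearly clear grey tub lying in the dock and the yellow small tub base-first into the blue one, each fully home, and swing the red turnbutton fully shut across the mouths so that the nest cannot slide out. Leave the beaker, the tip box and the amber jar standing where they are.

Things in the scene. Friction and masses are not known exactly. Their poses are not given: they have to be found in the camera images.
- dock: Fixed aluminium dock. Origin: at bench height, in the middle of the large tub's mouth plane. x: the way in (horizontal, roughly world -y); y: to the side of the turnbutton's post (r 9 mm at x -0.03, y 0.085); z up. Side fences (40 mm high) and a backstop hold the large tub.
- tub_large: Nearly clear grey open rectangular tub with a white rim, lying loose in the dock on its side, 110 long (x, mouth to base), 128 wide (y), 86 high (z) mm; walls 4 mm, base 8 mm thick. Origin: centre of its underside as it lies. Its mouth faces its -x, its base is at +x; its x axis is the dock's x axis.
- tub_medium: Translucent blue tub of the same kind, lying loose on the bench on its side, 110 long, 105 wide, 70 high mm; walls 4 mm, base 8 mm with edges bevelled 6 mm. Origin: centre of its underside as it lies; mouth to its -x, base at +x. Home in the large tub it stands 8 mm out of it (and lies 4 mm above the bench).
- tub_small: Translucent yellow tub of the same kind, lying loose on the bench on its side, 110 long, 82 wide, 56 high mm; walls 4 mm, base 8 mm with edges bevelled 6 mm. Origin: centre of its underside as it lies; mouth to its -x, base at +x. Home in the medium tub it stands 8 mm out of it. The blue and the yellow tub may start in either of two places.
- turnbutton (a joint): Angle of the red turnbutton: bar 14 x 14 mm, 100 mm from upright pivot to tip, 37 to 51 mm above the bench. 0: fully shut, straight across the mouths (along the dock's -y), 7 mm before the small tub's rim when all are home. Grows as it opens, swinging level away from the mouths: 1.57 along the dock's -x, 2.8 (stop) nearly along +y. Stays where left.
- turnbutton_tip (a point): Centre of the red bar near its free end, 100 mm from the pivot axis, 44 mm above the bench.
- turnbutton_pivot (a point): Centre of the turnbutton on its upright pivot axis, 44 mm above the bench.
- beaker: Clear beaker, 70 mm across, 70 mm high, standing beyond the dock; origin under its centre. To be left alone.
- tipbox: Green box with a white lid, 80 x 120 x 64 mm; origin under its centre. To be left alone.
- flask: Amber glass jar with a blue cap, 66 mm across, 90 mm high; origin under its centre. To be left alone.
- sill (a point): Point on the dock's centre line in the middle of the grey sill before the mouth, at its top, 8 mm above the bench. Sill 108 mm wide, dock x -0.062 to -0.026, then a ramp down to the bench at x -0.107. Low guide fences (20 mm high) stand beside it, inner faces 57 mm (x -0.026) flaring to 76 mm (x -0.11) either side of the centre line.
There are look-alikes about, which are no part of the job. What is meant by the tub_small is not turquoise, and is the smaller of those in its own colour. Of the things like the tub_medium, leave any that is turquoise; of the rest the larger one is meant.

How it is judged:
By the outcome, as a careful person would: the job done as asked, in the order asked, and still so for the second after the job is handed in, with the robot touching nothing.
It also fails if it takes over 72 s, if anything falls off the work surface, if the arm or the gripper's body presses on something with over 40 N, if the wrist force passes 120 N, or if a joint passes its speed limit or range.

## Working session

There is one attempt and no reset: what is moved stays moved. The work goes in short steps, Python scripts to look and compute and a shell command to move; the robot and the scene stay as the last step left them, time stands still between calls to the robot, and variables do not carry over. Pictures are saved under pics/ and viewed, at most 10 in all, crops included, and the job is handed in when it is done.

```bash
mkdir -p pics; ls; python3 - <<'E'
from station import get_state,cams,nets
import cv2
for n in ["scene","top"]:
    f=cams.grab_frame(n); cv2.imwrite(f"pics/{n}0.png",f["img"][:,:,::-1])
    for l in ["dock","tub_large","tub_medium","tub_small","turnbutton_tip","turnbutton_pivot","beaker","tipbox","flask","sill"]:
        try: print(n,l,[(([round(float(v),3) for v in d["centre"]]),round(d["confidence"],2)) for d in nets.pinpoint(n,l)])
        except Exception as e: print(l,e)
s=get_state();print(s["t"],s["eef_pos"],s["ee_rot"])
E
```

```text
pics
scene dock [([0.466, -0.201, -0.003], 0.97), ([0.64, -0.124, 0.038], 0.21)]
scene tub_large [([0.461, -0.256, 0.002], 0.84)]
scene tub_medium [([0.8, 0.312, 0.001], 0.95), ([0.626, 0.184, -0.002], 0.83), ([0.502, 0.433, -0.002], 0.72), ([0.637, -0.126, 0.041], 0.61)]
scene tub_small [([0.613, -0.006, 0.001], 0.84), ([0.814, -0.103, 0.001], 0.72)]
scene turnbutton_tip [([0.637, -0.124, 0.041], 0.66)]
scene turnbutton_pivot []
scene beaker [([0.756, -0.274, 0.003], 0.58)]
scene tipbox [([0.65, -0.434, -0.003], 0.64)]
scene flask []
scene sill [([0.467, -0.157, 0.01], 0.79), ([0.613, -0.006, 0.001], 0.62)]
top dock [([0.466, -0.203, -0.002], 0.73)]
top tub_large [([0.461, -0.259, 0.001], 0.93), ([0.634, -0.127, 0.043], 0.42)]
top tub_medium [([0.801, 0.308, 0.0], 0.89), ([0.625, 0.191, 0.0], 0.85), ([0.503, 0.434, -0.001], 0.71)]
top tub_small [([0.809, -0.102, -0.001], 0.81), ([0.82, 0.117, 0.004], 0.8), ([0.612, -0.005, -0.002], 0.72)]
top turnbutton_tip [([0.462, -0.26, -0.001], 0.54), ([0.633, -0.13, 0.042], 0.51)]
top turnbutton_pivot [([0.55, -0.185, 0.045], 0.68)]
top beaker [([0.753, -0.268, -0.003], 0.67), ([0.612, -0.005, 0.001], 0.59)]
top tipbox [([0.653, -0.436, -0.001], 0.62)]
top flask [([0.671, 0.388, -0.001], 0.9), ([0.755, -0.271, -0.003], 0.48)]
top sill [([0.464, -0.162, 0.008], 0.78)]
1.1 [0.2090031  0.64179802 0.22656306] [ 3.14158129e+00  1.47064017e-05 -3.14804290e-01]
```

View pics/top0.png

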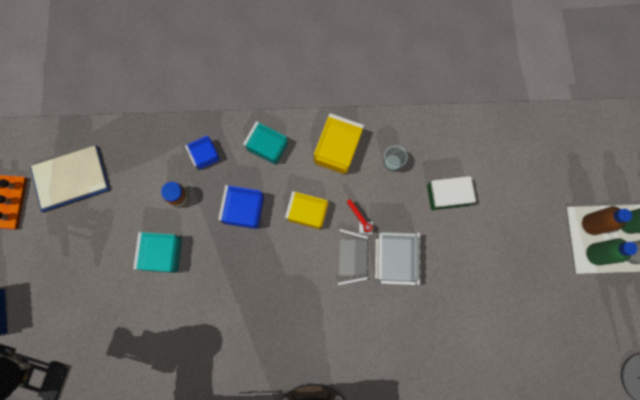

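View pics/scene0.png

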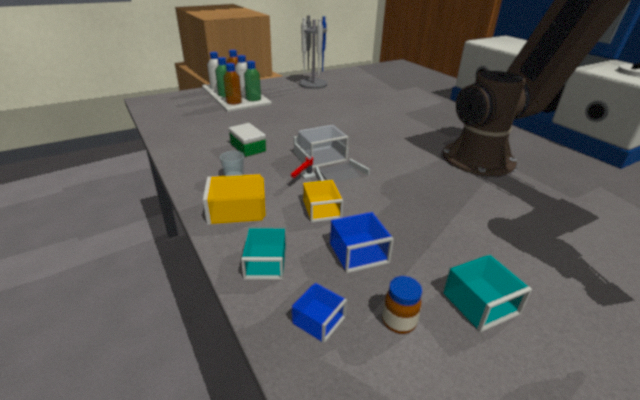

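Top view: candidates for tub_medium are blue (242,207), smaller blue (203,152) and turquoise (157,252). Candidates for tub_small are yellow (307,210), bigger yellow (339,143) and turquoise (266,142). I choose blue (242,207) and yellow (307,210). Their mouths face left (+y), so both bases already point at the dock (398,258). The red bar stands open at (360,215).

```bash
cat > h.py <<'E'
import numpy as np,cv2
from station import get_state,cams,nets
from scipy.optimize import minimize
def proj(f,X):
    c=np.atleast_2d(X)@f["R"].T+f["t"]; p=c@f["mtx"].T; return p[:,:2]/p[:,2:]
def box(x,y,a,L,W,z0,z1,xo=0):
    c,s=np.cos(a),np.sin(a)
    return np.array([[x+c*u-s*v,y+s*u+c*v,z] for z in(z0,z1) for u,v in((-L/2+xo,-W/2),(-L/2+xo,W/2),(L/2+xo,W/2),(L/2+xo,-W/2))])
def mask(f,kind):
    h=cv2.cvtColor(f["img"],cv2.COLOR_RGB2HSV); 
    lo,hi={"b":((110,120,60),(130,255,255)),"y":((18,130,60),(32,255,255)),"r":((0,150,60),(6,255,255))}[kind]
    return cv2.inRange(h,lo,hi)
def comp(m,p):
    n,l,st,ce=cv2.connectedComponentsWithStats(m)
    ok=[i for i in range(1,n) if st[i,4]>60]
    i=min(ok,key=lambda i:np.hypot(*(ce[i]-p))); return (l==i)
DIM={"b":(.110,.105,.070),"y":(.110,.082,.056)}
def fit(frames,kind,x,y,a,z0=0.):
    """pose from the coloured part (rim ~4 mm white at mouth left out)"""
    L,W,H=DIM[kind]; S=4
    ms=[]
    for f in frames:
        p=proj(f,[[x,y,H/2]])[0]; m=comp(mask(f,kind),p).astype(np.uint8)
        ms.append(cv2.resize(m,None,fx=S,fy=S,interpolation=cv2.INTER_LINEAR))
    def cost(q):
        e=0
        for f,m in zip(frames,ms):
            P=(proj(f,box(q[0]/100,q[1]/100,q[2]/10,L-.005,W,z0,z0+H,.0025))+.5)*S-.5
            g=np.zeros_like(m);cv2.fillConvexPoly(g,cv2.convexHull(np.round(P).astype(np.int32)),1)
            e+=1-(g&m).sum()/(g|m).sum()
        return e
    r=minimize(cost,[x*100,y*100,a*10],method="Nelder-Mead",options=dict(initial_simplex=np.array([x*100,y*100,a*10])+np.array([[0,0,0],[1,0,0],[0,1,0],[0,0,2]])))
    return r.x/[100,100,10],r.fun
E
python3 - <<'E'
from h import *
T=cams.grab_frame("top");S=cams.grab_frame("scene")
for fr,n in(([T],"top"),([S],"scene"),([T,S],"both")):
    print(n,"b",fit(fr,"b",.625,.188,-1.5),"y",fit(fr,"y",.612,-.005,-1.5))
def ov(f,o,n,s):
    im=cv2.resize(f["img"][:,:,::-1],None,fx=s,fy=s,interpolation=cv2.INTER_CUBIC)
    c=np.array([np.cos(o[2]),np.sin(o[2])])
    B=box(o[0],o[1],o[2],.11,.128,0,.086,.055)
    sl=box(o[0],o[1],o[2],.036,.108,0,.008,-.044)
    for b in(B,sl):
        P=np.round((proj(f,b)+.5)*s-.5).astype(int)
        cv2.polylines(im,[P[:4]],1,(0,255,0),1);cv2.polylines(im,[P[4:]],1,(255,0,255),1)
    return im
o=(.466,-.202,-np.pi/2-.046)
a=ov(T,o,"t",5)[195*5:295*5,320*5:430*5]; b=ov(S,o,"s",5)[115*5:195*5,280*5:380*5]
b=cv2.resize(b,None,fx=.5,fy=.5); a=a[:,:550]
c=np.zeros((500,800,3),np.uint8);c[:a.shape[0],:550]=a;c[:200,550:800]=b
q=cv2.resize(T["img"][180:240,210:335,::-1],(250,120),interpolation=cv2.INTER_CUBIC);c[220:340,550:]=q
cv2.imwrite("pics/ov1.png",c)
m=mask(T,"r");print("red",cv2.minAreaRect(np.argwhere(comp(m,(360,215)))[:,::-1].astype(np.float32)))
E
```

```text
top b (array([ 0.62851142,  0.19063326, -1.76262481]), np.float64(0.07139034130676436)) y (array([ 0.61246252, -0.00440823, -1.85343519]), np.float64(0.04619002295504171))
scene b (array([ 0.61269509,  0.16951583, -0.82834464]), np.float64(0.4318187127672001)) y (array([ 0.58783256, -0.04218248, -0.48816444]), np.float64(0.46007428040854226))
both b (array([ 0.62756355,  0.18793515, -1.76054625]), np.float64(0.5067138348849788)) y (array([ 0.61195957, -0.00389573, -1.88084293]), np.float64(0.512008723549371))
red ((358.3013000488281, 215.27047729492188), (36.77925109863281, 7.196763515472412), 52.69605255126953)
```

View pics/ov1.png

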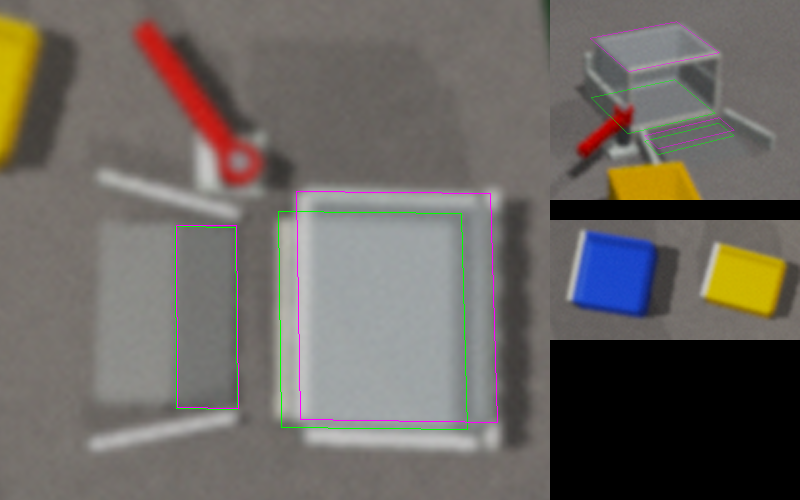

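The crop confirms the choice: blue at (610,275) and yellow (745,280) have their white rims (mouths) to the left. The dock overlay is within a few mm; its fence ends are at (98,175), (238,213), (92,443) and (235,418). I'll start moving to blue's +x side while refining the dock yaw from the fences.

```bash
python3 -m creep '{"translation":[[32,-28.5,0],[32,-28.5,0],[32,-28.5,0],[32,-28.5,0],[32,-28.5,0],[32,-28.5,0],[32,-28.5,0],[32,-28.5,0]],"spin":[0.0165,0.0165,0.0165,0.0165,0.0165,0.0165,0.0165,0.0165],"gripper":[0.7,0.7,0.7,0.7,0.7,0.7,0.7,0.7]}' 20
python3 -m creep '{"translation":[[32,-28.5,0],[32,-28.5,0],[32,-28.5,0],[32,-28.5,0],[32,-28.5,0],[32,-28.5,0],[32,-28.5,0],[32,-28.5,0]],"spin":[0.0165,0.0165,0.0165,0.0165,0.0165,0.0165,0.0165,0.0165],"gripper":[0.7,0.7,0.7,0.7,0.7,0.7,0.7,0.7]}'
python3 - <<'E'
from h import *
T=cams.grab_frame("top")
H=T["R"];Ci=np.linalg.inv(T["mtx"]);C=-H.T@T["t"]
def bp(p,z):
    d=H.T@(Ci@[p[0],p[1],1]); return (C+d*(z-C[2])/d[2])[:2]
print(T["R"].round(3),C.round(3))
g=T["img"].min(2).astype(int)
# fences: centroid of brightness per column
res=[]
for (r0,r1) in((226,240),(276,287)):
    P=[]
    for c in range(341,366):
        w=g[r0:r1,c].astype(float);w=np.clip(w-np.median(w)-15,0,None)
        if w.sum()>30:P.append(bp((c,(w*np.arange(r0,r1)).sum()/w.sum()),.02))
    P=np.array(P);k=np.polyfit(P[:,1],P[:,0],1);res.append(k);print(len(P),k,np.abs(P[:,0]-np.polyval(k,P[:,1])).max())
m=[(np.polyval(res[0],y)+np.polyval(res[1],y))/2 for y in(-.1,-.17)]
print("axis x at y=-.1,-.17",m,"slope",(m[0]-m[1])/.07)
for l in["dock","sill","tub_large"]:
  print(l,[(np.round(d["centre"],4),round(d["confidence"],2)) for d in nets.pinpoint("top",l)][:1])
E
```

```text
t: 2.0
eef_pos: [0.4662, 0.4125, 0.2269]
ee_rot: [-3.141, -0.0, -0.182]
force: [0.2, 0.2, 0.2]
width: 0.0612
gripper_force: 0.0
t: 2.8
eef_pos: [0.7222, 0.1845, 0.2266]
ee_rot: [-3.142, -0.0, -0.05]
force: [0.3, 1.2, -0.7]
width: 0.0614
gripper_force: 0.0
[[-0.034 -0.999 -0.001]
 [-0.978  0.034 -0.204]
 [ 0.204 -0.006 -0.979]] [ 0.338 -0.012  1.5  ]
22 [0.23847237 0.5740144 ] 0.019217935822573584
25 [-0.16070621  0.38057118] 0.0003803140202554012
axis x at y=-.1,-.17 [np.float64(0.473404482896224), np.float64(0.4706826671517276)] slope 0.038883082064234645
dock [(array([ 0.4667, -0.2034,  0.0014]), 0.95)]
sill [(array([ 0.4646, -0.1595,  0.0044]), 0.74)]
tub_large [(array([ 0.4602, -0.2589, -0.0019]), 0.64)]
```

```bash
python3 -m creep '{"translation":[[0,1,-40],[0,1,-40],[0,1,-40],[0,1,-40],[0,1,-41],[-14,1,0],[-14,1,0],[-14,1,0]],"spin":[0,0,0,0,0,0,0,0],"gripper":[0.7,0.7,0.7,0.7,0.7,0.7,0.7,0.7]}'
python3 -m creep '{"translation":[[-14,0.7,0],[-14,0.7,0],[-14,0.7,0],[-14,0.7,0],[-14,0.7,0],[-14,0.7,0],[-14,0.7,0],[-14,0.7,0]],"spin":[0,0,0,0,0,0,0,0],"gripper":[0.7,0.7,0.7,0.7,0.7,0.7,0.7,0.7]}'
python3 - <<'E'
from h import *
T=cams.grab_frame("top");S=cams.grab_frame("scene")
cv2.imwrite("pics/a2.png",np.vstack([T["img"][150:300,120:440,::-1],S["img"][150:350,200:520,::-1]]))
print(fit([T],"b",.52,.19,-1.62))
E
```

```text
t: 3.8
eef_pos: [0.6781, 0.1952, 0.0254]
ee_rot: [-3.142, -0.0, -0.049]
force: [5.4, 0.3, -0.2]
width: 0.0614
gripper_force: 2.4
t: 4.6
eef_pos: [0.5661, 0.2007, 0.0262]
ee_rot: [-3.141, -0.001, -0.049]
force: [0.7, 0.9, -0.9]
width: 0.061
gripper_force: 0.5
(array([ 0.49859532,  0.19455313, -1.63549945]), np.float64(0.16019537021835495))
```

View pics/a2.png

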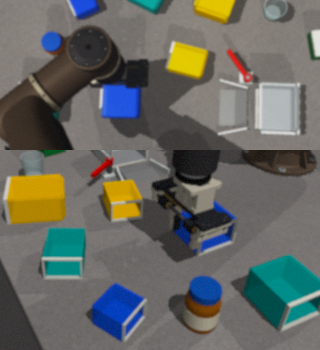

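Pictures: blue at (120,98) in the top half, squared up against the fingers and nearly on the dock's centre line. I'll finish the side push, retreat and turn behind the mouth.

```bash
python3 -m creep '{"translation":[[-8,0.4,0],[-7,0.3,0],[0,0,0],[15,0,0],[15,0,0],[0,0,45],[0,0,45],[0,0,20]],"spin":[0,0,0,0,0,0,-0.15,-0.15],"gripper":[0.7,0.7,0.7,0.7,0.7,0.7,0.7,1]}'
python3 -m creep '{"translation":[[0,15,0],[0,20,0],[0,20,0],[-15,20,0],[-20,20,0],[-20,10,0],[-20,0,0],[-12,0,0]],"spin":[-0.145,-0.145,-0.145,-0.145,-0.145,-0.145,-0.145,-0.145],"gripper":[1,1,1,1,1,1,1,1]}'
python3 -m creep '{"translation":[[0,0,0]],"spin":[-0.11],"gripper":[1]}'
python3 - <<'E'
from h import *
T=cams.grab_frame("top")
print(fit([T],"b",.487,.195,-1.62))
for c in("top","scene"):
  if c=="scene": cams.grab_frame(c)
  print([(np.round(d["centre"],4),round(d["confidence"],2)) for d in nets.pinpoint(c,"tub_medium")])
cv2.imwrite("pics/a3.png",cv2.resize(T["img"][150:300,150:440,::-1],None,fx=2,fy=2))
E
```

```text
t: 5.5
eef_pos: [0.5835, 0.2006, 0.1392]
ee_rot: [-3.139, -0.003, -0.357]
force: [-0.0, -0.0, -0.5]
width: 0.0652
gripper_force: 0.0
t: 6.3
eef_pos: [0.4933, 0.305, 0.135]
ee_rot: [3.14, -0.001, -1.516]
force: [0.1, -0.0, -0.7]
width: 0.0875
gripper_force: 0.0
t: 6.4
eef_pos: [0.4932, 0.3048, 0.1353]
ee_rot: [3.14, -0.001, -1.626]
force: [0.6, 0.5, -0.2]
width: 0.0874
gripper_force: 0.0
(array([ 0.48917476,  0.19444461, -1.56973148]), np.float64(0.06208850405011768))
[(array([ 8.019e-01,  3.053e-01, -3.000e-04]), 0.94), (array([0.4863, 0.1954, 0.0016]), 0.83), (array([ 0.502 ,  0.4332, -0.0032]), 0.69)]
[(array([ 8.013e-01,  3.133e-01, -6.000e-04]), 0.69), (array([0.5037, 0.4312, 0.0018]), 0.67), (array([ 0.4886,  0.1894, -0.0043]), 0.59)]
```

View pics/a3.png

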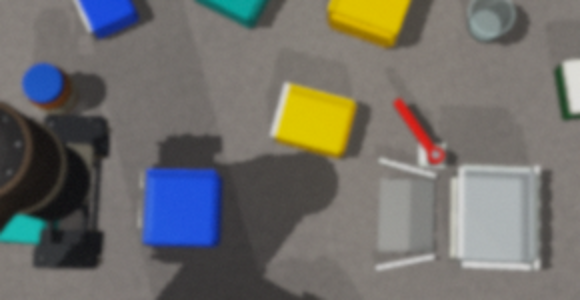

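Blue at (182,207) is squared with its mouth to the left, the gripper is behind it at (75,190), and the way to the dock (495,215) is free. Lower and push.

```bash
python3 -m creep '{"translation":[[0,0,-35],[0,0,-35],[0,0,-35],[0,-15,0],[0,-15,0],[0,-15,0],[-0.8,-15,0],[-0.8,-15,0]],"spin":[0,0,0,0,0,0,0,0],"gripper":[0.92,0.92,0.92,0.92,0.92,0.92,0.92,0.92]}'
python3 -m creep '{"translation":[[-0.8,-15,0],[-0.8,-15,0],[-0.8,-15,0],[-0.8,-15,0],[-0.8,-15,0],[-0.8,-15,0],[-0.8,-15,0],[-0.8,-15,0]],"spin":[0,0,0,0,0,0,0,0],"gripper":[0.92,0.92,0.92,0.92,0.92,0.92,0.92,0.92]}'
python3 - <<'E'
from h import *
T=cams.grab_frame("top")
y=get_state()["eef_pos"][1]-.0645
print(y,fit([T],"b",.48,y,-1.6))
print([(np.round(d["centre"],4),round(d["confidence"],2)) for d in nets.pinpoint("top","tub_medium")])
E
```

```text
t: 7.4
eef_pos: [0.4941, 0.2294, 0.032]
ee_rot: [-3.14, 0.002, -1.621]
force: [0.8, 0.1, 0.5]
width: 0.0809
gripper_force: 0.8
t: 8.2
eef_pos: [0.4869, 0.1088, 0.0305]
ee_rot: [3.141, -0.0, -1.621]
force: [0.6, 3.1, 2.6]
width: 0.0804
gripper_force: 1.4
0.04236394119316428 (array([ 0.47965028,  0.03845462, -1.6112673 ]), np.float64(0.1372111963650392))
[(array([0.4796, 0.0452, 0.0028]), 0.74), (array([8.028e-01, 3.083e-01, 2.000e-04]), 0.74), (array([5.009e-01, 4.322e-01, 5.000e-04]), 0.64)]
```

```bash
python3 -m creep '{"translation":[[-0.7,-15,0],[-0.7,-15,0],[-0.7,-15,0],[-0.7,-15,0],[-0.7,-15,0],[-0.7,-12,0],[-0.6,-12,0],[-0.6,-12,0]],"spin":[0,0,0,0,0,0,0,0],"gripper":[0.92,0.92,0.92,0.92,0.92,0.92,0.92,0.92]}'
python3 -m creep '{"translation":[[-0.6,-12,0],[-0.6,-12,0],[-0.6,-12,0],[-0.6,-12,0],[-0.6,-12,0],[-0.6,-12,0],[-0.6,-12,0],[-0.6,-12,0]],"spin":[0,0,0,0,0,0,0,0],"gripper":[0.92,0.92,0.92,0.92,0.92,0.92,0.92,0.92]}'
python3 - <<'E'
from h import *
T=cams.grab_frame("top");S=cams.grab_frame("scene")
cv2.imwrite("pics/a4.png",cv2.resize(np.hstack([T["img"][180:310,260:430,::-1],S["img"][100:230,250:420,::-1]]),None,fx=2.3,fy=2.3))
E
```

```text
t: 9.1
eef_pos: [0.4818, -0.0017, 0.0307]
ee_rot: [-3.141, 0.0, -1.621]
force: [0.5, 2.3, 0.5]
width: 0.0812
gripper_force: 1.2
t: 9.9
eef_pos: [0.4764, -0.098, 0.0304]
ee_rot: [3.141, -0.0, -1.621]
force: [0.2, 2.2, 0.9]
width: 0.0809
gripper_force: 0.9
```

View pics/a4.png

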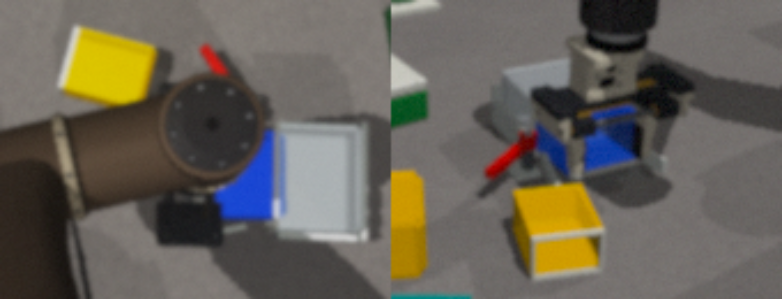

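Blue is entering the clear tub squarely: the left image at (270,175) shows the base just past the mouth, and the fingers clear the post. Continue slowly.

```bash
python3 -m creep '{"translation":[[-0.5,-10,0],[-0.5,-10,0],[-0.5,-10,0],[-0.5,-10,0],[-0.5,-10,0],[-0.5,-10,0],[-0.5,-10,0],[0,-6,0]],"spin":[0,0,0,0,0,0,0,0],"gripper":[0.92,0.92,0.92,0.92,0.92,0.92,0.92,0.92]}'
python3 -m creep '{"translation":[[0,-4,0],[0,-4,0],[0,-3,0]],"spin":[0,0,0],"gripper":[0.92,0.92,0.92]}'
python3 - <<'E'
from h import *
T=cams.grab_frame("top")
S=cams.grab_frame("scene");print(get_state()["force"],[(c,[(np.round(d["centre"],4),round(d["confidence"],2)) for d in nets.pinpoint(c,l)]) for c in("top","scene") for l in ("tub_medium","tub_large")])
E
```

```text
t: 10.8
eef_pos: [0.4731, -0.1739, 0.0305]
ee_rot: [3.141, -0.0, -1.621]
force: [-0.3, 2.6, -0.1]
width: 0.0809
gripper_force: 0.6
t: 11.1
eef_pos: [0.4737, -0.1831, 0.0303]
ee_rot: [-3.141, 0.002, -1.622]
force: [3.3, 20.9, -5.5]
width: 0.0803
gripper_force: 10.5
[ 1.43343682  9.90812186 -4.04281613] [('top', [(array([ 0.799 ,  0.3072, -0.0016]), 0.9), (array([0.5035, 0.433 , 0.0015]), 0.61)]), ('top', []), ('scene', [(array([ 0.4644, -0.2499,  0.0046]), 0.89), (array([ 0.8036,  0.3097, -0.    ]), 0.79), (array([ 0.5034,  0.4345, -0.0047]), 0.63)]), ('scene', [(array([ 4.592e-01, -2.572e-01, -1.000e-04]), 0.57)])]
```

Contact force rose to 21 N at the expected depth, and blue's z of about 4 mm means it is home. Now back out and go to yellow's +x side.

```bash
python3 -m creep '{"translation":[[0,15,0],[1,25,0],[5,20,35],[10,15,40],[20,15,35],[30,15,0],[30,15,0],[30,15,0]],"spin":[0,0,0,0.1,0.145,0.145,0.145,0.145],"gripper":[0.92,0.92,0.92,0.92,0.9,0.7,0.5,0.5]}'
python3 -m creep '{"translation":[[30,15,0],[30,15,0],[25,15,0],[5,8,0],[0,0,0],[0,0,0],[0,0,0]],"spin":[0.145,0.145,0.145,0.145,0.145,0.145,0.02],"gripper":[0.5,0.5,0.5,0.5,0.5,0.5,0.5]}'
python3 - <<'E'
from h import *
T=cams.grab_frame("top");S=cams.grab_frame("scene")
print(fit([T],"y",.612,-.005,-1.86))
for c in("top","scene"): print([(l,[(np.round(d["centre"],4),round(d["confidence"],2)) for d in nets.pinpoint(c,l)]) for l in ("tub_medium","tub_small","tub_large","turnbutton_tip","turnbutton_pivot")])
cv2.imwrite("pics/a5.png",cv2.resize(np.hstack([T["img"][120:290,270:430,::-1],S["img"][100:270,180:380,::-1]]),None,fx=2.2,fy=2.2))
E
```

```text
t: 12.2
eef_pos: [0.6006, -0.0482, 0.1414]
ee_rot: [-3.14, -0.001, -0.934]
force: [1.6, 0.5, -0.0]
width: 0.0603
gripper_force: 0.0
t: 12.9
eef_pos: [0.6893, 0.0042, 0.1403]
ee_rot: [3.141, 0.0, -0.047]
force: [0.7, -0.3, 0.1]
width: 0.0438
gripper_force: 0.0
(array([ 0.61280026, -0.0043699 , -1.85258538]), np.float64(0.04871724137931033))
[('tub_medium', [(array([ 0.5004,  0.4344, -0.0027]), 0.72), (array([ 0.4662, -0.2411,  0.0093]), 0.65)]), ('tub_small', [(array([ 0.6107, -0.0065,  0.0014]), 0.82), (array([ 8.081e-01, -1.040e-01, -4.000e-04]), 0.75), (array([ 0.4656, -0.2044,  0.0028]), 0.71)]), ('tub_large', [(array([ 4.594e-01, -2.610e-01,  4.000e-04]), 0.62), (array([ 0.5517, -0.1804,  0.0439]), 0.33), (array([ 0.6354, -0.1295,  0.0442]), 0.25)]), ('turnbutton_tip', [(array([ 0.6354, -0.1278,  0.0439]), 0.57)]), ('turnbutton_pivot', [(array([ 0.5515, -0.1811,  0.0456]), 0.48), (array([ 4.670e-01, -2.036e-01,  4.000e-04]), 0.36)])]
[('tub_medium', [(array([ 4.632e-01, -2.497e-01,  4.000e-04]), 0.92), (array([0.802 , 0.3113, 0.001 ]), 0.92), (array([ 0.5033,  0.4343, -0.0036]), 0.9)]), ('tub_small', [(array([0.8251, 0.1149, 0.0009]), 0.91), (array([ 8.116e-01, -1.032e-01, -4.000e-04]), 0.6), (array([ 0.6142, -0.0025,  0.0012]), 0.56)]), ('tub_large', []), ('turnbutton_tip', [(array([ 0.643 , -0.1256,  0.0406]), 0.4)]), ('turnbutton_pivot', [(array([ 0.6414, -0.1216,  0.0382]), 0.7)])]
```

View pics/a5.png

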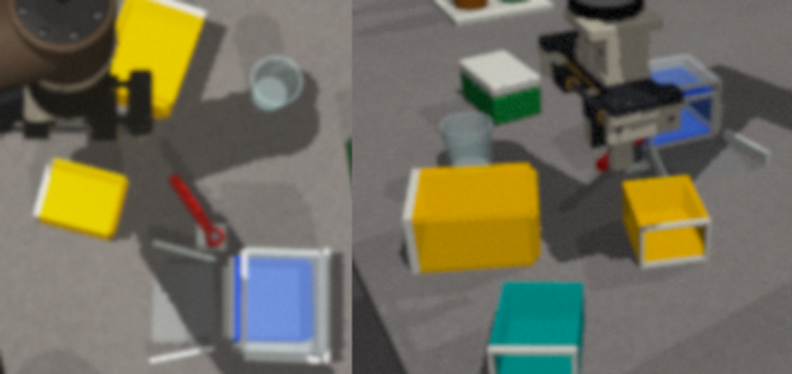

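Blue lies nested at (280,300) with its rim just proud of the clear tub. Yellow (80,198) is as before, with the gripper beside it at (90,105). Push yellow sideways to the centre line.

```bash
python3 -m creep '{"translation":[[0,0,-35],[0,0,-35],[0,0,-35],[-12,0.6,0],[-12,0.6,0],[-12,0.6,0],[-12,0.6,0],[-12,0.6,0]],"spin":[0,0,0,0,0,0,0,0],"gripper":[0.5,0.5,0.5,0.5,0.5,0.5,0.5,0.5]}'
python3 -m creep '{"translation":[[-13,0.6,0],[-13,0.6,0],[-13,0.6,0],[-13,0.6,0],[-13,0.6,0],[-13,0.6,0],[-13,0.6,0],[-9,0.4,0]],"spin":[0,0,0,0,0,0,0,0],"gripper":[0.5,0.5,0.5,0.5,0.5,0.5,0.5,0.5]}'
python3 -m creep '{"translation":[[0,0,0],[15,0,0],[15,0,0],[0,0,40],[0,0,40],[0,0,30]],"spin":[0,0,0,0,0,-0.1],"gripper":[0.5,0.5,0.5,0.5,0.5,0.6]}'
python3 - <<'E'
from h import *
T=cams.grab_frame("top");S=cams.grab_frame("scene")
print(fit([T],"y",.477,.0,-1.62))
for c in("top","scene"): print([(l,[(np.round(d["centre"],4),round(d["confidence"],2)) for d in nets.pinpoint(c,l)]) for l in ("tub_small",)])
E
```

```text
t: 14.3
eef_pos: [0.6295, 0.0075, 0.0377]
ee_rot: [-3.141, -0.004, -0.05]
force: [1.7, 1.0, 1.2]
width: 0.0439
gripper_force: 0.7
t: 15.1
eef_pos: [0.528, 0.0117, 0.0356]
ee_rot: [3.142, 0.0, -0.051]
force: [1.6, 0.9, 0.5]
width: 0.044
gripper_force: 0.6
t: 15.7
eef_pos: [0.5598, 0.0116, 0.1472]
ee_rot: [3.141, -0.0, -0.151]
force: [0.7, -0.0, -0.5]
width: 0.0476
gripper_force: 0.0
(array([ 4.76566814e-01, -8.28911853e-04, -1.61990546e+00]), np.float64(0.058308556326395755))
[('tub_small', [(array([ 0.8128, -0.105 , -0.001 ]), 0.9), (array([ 0.475 , -0.0005,  0.0008]), 0.82), (array([0.8228, 0.1157, 0.0037]), 0.55)])]
[('tub_small', [(array([ 0.813 , -0.1062, -0.0024]), 0.76), (array([ 4.738e-01,  2.000e-04, -1.500e-03]), 0.63)])]
```

```bash
python3 -m creep '{"translation":[[0,15,0],[-10,15,0],[-12,15,0],[-12,15,0],[-12,15,0],[-12,10,0],[-12,0,0],[-9,0,0]],"spin":[-0.145,-0.145,-0.145,-0.145,-0.145,-0.145,-0.145,-0.145],"gripper":[0.7,0.7,0.7,0.7,0.7,0.7,0.7,0.7]}'
python3 -m creep '{"translation":[[0,0,0],[0,0,0],[0,0,-37],[0,0,-37],[0,0,-38],[-0.7,-14,0],[-0.7,-14,0],[-0.7,-14,0]],"spin":[-0.145,-0.145,-0.021,0,0,0,0,0],"gripper":[0.7,0.7,0.7,0.7,0.7,0.7,0.7,0.7]}'
python3 -m creep '{"translation":[[-0.7,-14,0],[-0.7,-14,0],[-0.7,-14,0],[-0.7,-14,0]],"spin":[0,0,0,0],"gripper":[0.7,0.7,0.7,0.7]}'
python3 - <<'E'
from h import *
T=cams.grab_frame("top");y=get_state()["eef_pos"][1]-.0645
print(y,.467+.05*(y+.203),fit([T],"y",.473,y,-1.62))
S=cams.grab_frame("scene")
for c in("top","scene"): print([(l,[(np.round(d["centre"],4),round(d["confidence"],2)) for d in nets.pinpoint(c,l)]) for l in ("tub_small","tub_medium")])
E
```

```text
t: 16.7
eef_pos: [0.4787, 0.0965, 0.1439]
ee_rot: [3.138, -0.001, -1.315]
force: [0.0, 1.9, 0.9]
width: 0.0609
gripper_force: 0.0
t: 17.5
eef_pos: [0.4787, 0.0537, 0.0344]
ee_rot: [-3.141, 0.0, -1.621]
force: [1.1, 0.8, 0.1]
width: 0.0613
gripper_force: 0.3
t: 17.9
eef_pos: [0.4757, -0.0024, 0.0342]
ee_rot: [-3.14, 0.001, -1.622]
force: [-0.2, 0.6, 0.6]
width: 0.0615
gripper_force: 0.6
-0.06827352658231552 0.47373632367088425 (array([ 0.47286817, -0.07035127, -1.55539586]), np.float64(0.26486756621689156))
[('tub_small', [(array([ 0.4735, -0.0728,  0.0023]), 0.8), (array([0.8247, 0.1139, 0.002 ]), 0.64), (array([ 0.8121, -0.1058, -0.0015]), 0.63)]), ('tub_medium', [(array([ 8.003e-01,  3.063e-01, -4.000e-04]), 0.8), (array([ 0.5009,  0.4329, -0.002 ]), 0.71), (array([ 0.4645, -0.2422,  0.0066]), 0.61)])]
[('tub_small', [(array([ 0.4721, -0.075 ,  0.0007]), 0.74), (array([ 0.815 , -0.1035, -0.003 ]), 0.66), (array([ 8.240e-01,  1.139e-01, -2.000e-04]), 0.58)]), ('tub_medium', [(array([ 0.4663, -0.248 ,  0.0014]), 0.73), (array([ 0.8015,  0.3116, -0.0025]), 0.66), (array([0.5043, 0.4329, 0.0012]), 0.58)])]
```

```bash
python3 -m creep '{"translation":[[-0.6,-12,0],[-0.6,-12,0],[-0.6,-12,0],[-0.6,-12,0],[-0.6,-12,0],[-0.6,-12,0],[-0.6,-12,0],[-0.6,-12,0]],"spin":[0,0,0,0,0,0,0,0],"gripper":[0.7,0.7,0.7,0.7,0.7,0.7,0.7,0.7]}'
python3 -m creep '{"translation":[[-0.5,-10,0],[-0.5,-10,0],[-0.5,-10,0],[-0.5,-10,0],[-0.4,-8,0],[-0.4,-8,0],[-0.3,-6,0],[-0.3,-5,0]],"spin":[0,0,0,0,0,0,0,0],"gripper":[0.7,0.7,0.7,0.7,0.7,0.7,0.7,0.7]}'
python3 -m creep '{"translation":[[0,-4,0],[0,-3,0],[0,-3,0]],"spin":[0,0,0],"gripper":[0.7,0.7,0.7]}'
```

```text
t: 19.0
eef_pos: [0.4702, -0.0985, 0.0334]
ee_rot: [3.141, -0.0, -1.622]
force: [0.3, 0.7, 0.2]
width: 0.0614
gripper_force: 0.3
t: 19.8
eef_pos: [0.4672, -0.1648, 0.0335]
ee_rot: [3.142, 0.0, -1.622]
force: [-0.1, 0.2, 0.0]
width: 0.0613
gripper_force: 0.3
t: 20.1
eef_pos: [0.4672, -0.1743, 0.0335]
ee_rot: [-3.142, 0.0, -1.622]
force: [-0.2, 3.0, -0.1]
width: 0.0611
gripper_force: 1.1
```

```bash
python3 -m creep '{"translation":[[0,-2,0],[0,-2,0]],"spin":[0,0],"gripper":[0.7,0.7]}'
python3 -m creep '{"translation":[[0,-1,0],[0,0,0]],"spin":[0,0],"gripper":[0.7,0.7]}'
```

```text
t: 20.3
eef_pos: [0.4679, -0.177, 0.0336]
ee_rot: [-3.14, 0.002, -1.623]
force: [0.9, 24.9, 4.3]
width: 0.0615
gripper_force: 12.6
t: 20.5
eef_pos: [0.468, -0.1769, 0.0336]
ee_rot: [-3.14, 0.003, -1.624]
force: [-0.1, 21.4, 2.5]
width: 0.0614
gripper_force: 10.6
```

Yellow hit home at 25 N, at the expected depth. Back off, close the fingers and move behind the red bar; the script works out its arc.

```bash
python3 -m creep '{"translation":[[0,15,0],[0,25,0],[0,10,40],[0,0,40],[20,-5,25],[40,-10,0],[40,-10,0],[40,-10,0]],"spin":[0,0,0,0,0,0,0,0],"gripper":[0.7,0.7,0.7,0.4,0.2,0,0,0]}'
python3 - <<'E'
from h import *
T=cams.grab_frame("top");S=cams.grab_frame("scene")
for c in("top","scene"): print([(l,[(np.round(d["centre"],4),round(d["confidence"],2)) for d in nets.pinpoint(c,l)]) for l in ("tub_small","tub_medium","tub_large","turnbutton_tip","turnbutton_pivot")])
cv2.imwrite("pics/a6.png",cv2.resize(np.hstack([T["img"][180:310,290:430,::-1],S["img"][100:230,250:390,::-1]]),None,fx=2.8,fy=2.8))
p=np.array([.552,-.179]);prev=None;r=.075
for ph in np.arange(.45,3.12,.148):
    n=np.array([np.sin(ph),-np.cos(ph)]);h=.021*abs(n[0])+.0095*abs(n[1])+.007
    q=p+r*np.array([np.cos(ph),np.sin(ph)])+h*n
    print(round(ph,2),(q*1e3).round(1),None if prev is None else ((q-prev)*1e3).round(1));prev=q
E
```

```text
t: 21.3
eef_pos: [0.6088, -0.1648, 0.1392]
ee_rot: [-3.14, -0.0, -1.621]
force: [-0.4, 0.5, 0.2]
width: 0.0269
gripper_force: 0.0
[('tub_small', [(array([0.8225, 0.1136, 0.0029]), 0.9), (array([ 0.8079, -0.1038,  0.0022]), 0.56), (array([ 0.4636, -0.2448,  0.0099]), 0.43)]), ('tub_medium', [(array([ 0.802 ,  0.3065, -0.0023]), 0.91), (array([ 0.5014,  0.4294, -0.001 ]), 0.67), (array([ 0.4672, -0.2513,  0.007 ]), 0.53)]), ('tub_large', [(array([ 0.4622, -0.2568,  0.0011]), 0.84)]), ('turnbutton_tip', [(array([ 0.6354, -0.126 ,  0.0444]), 0.41)]), ('turnbutton_pivot', [])]
[('tub_small', [(array([ 0.8263,  0.1129, -0.0011]), 0.96), (array([ 0.4656, -0.2438,  0.0073]), 0.95), (array([ 8.114e-01, -1.020e-01,  7.000e-04]), 0.57), (array([ 0.6378, -0.1243,  0.0401]), 0.5)]), ('tub_medium', [(array([8.002e-01, 3.140e-01, 3.000e-04]), 0.82), (array([ 0.5023,  0.4324, -0.0021]), 0.78), (array([ 4.663e-01, -2.575e-01,  3.000e-04]), 0.75)]), ('tub_large', [(array([ 0.4591, -0.255 ,  0.0017]), 0.6), (array([ 0.7527, -0.2739,  0.0017]), 0.3)]), ('turnbutton_tip', [(array([ 0.6394, -0.123 ,  0.0402]), 0.49)]), ('turnbutton_pivot', [(array([ 0.5485, -0.1809,  0.046 ]), 0.74)])]
0.45 [ 630.3 -168.6] None
0.6 [ 629.  -158.8] [-1.3  9.8]
0.75 [ 626.2 -148.8] [-2.8 10. ]
0.89 [ 621.8 -138.9] [-4.4  9.9]
1.04 [ 615.7 -129.3] [-6.2  9.6]
1.19 [ 607.8 -120.5] [-7.9  8.8]
1.34 [ 598.1 -112.9] [-9.6  7.7]
1.49 [ 587.  -106.7] [-11.2   6.2]
1.63 [ 575.8 -102.3] [-11.2   4.4]
1.78 [565.1 -99.5] [-10.6   2.9]
1.93 [553.7 -98.2] [-11.4   1.2]
2.08 [541.8 -98.9] [-12.   -0.6]
2.23 [ 529.6 -101.6] [-12.1  -2.7]
2.37 [ 517.8 -106.5] [-11.9  -4.9]
2.52 [ 506.6 -113.5] [-11.2  -7.1]
2.67 [ 496.5 -122.7] [-10.   -9.1]
2.82 [ 488.1 -133.6] [ -8.4 -11. ]
2.97 [ 481.7 -146.2] [ -6.5 -12.5]
3.11 [ 477.5 -159.9] [ -4.2 -13.7]
```

View pics/a6.png

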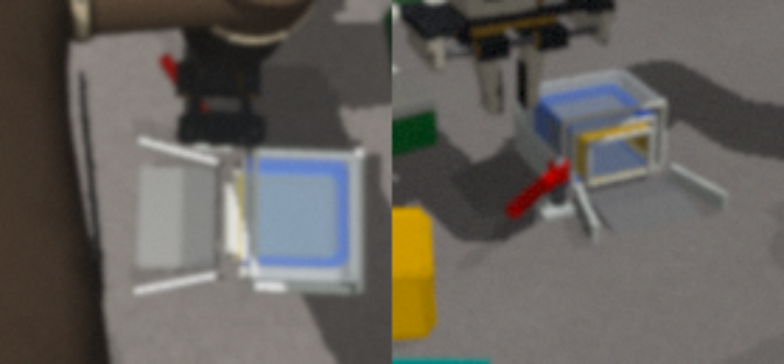

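The nest is home: left view shows stepped white rims at (232,215), right view shows yellow inside blue inside clear at (615,150). The bar is still open at (540,190). Lower behind the bar, then swing it.

```bash
python3 -m creep '{"translation":[[15,-5,0],[16,-6,0],[0,0,-35],[0,0,-35],[0,0,-33],[-6,6,0],[-5,6,0],[-2,9,0]],"spin":[0,0,0,0,0,0,0,0],"gripper":[0,0,0,0,0,0,0,0]}' 10
python3 -m creep '{"translation":[[-3,10,0],[-4.5,10,0],[-6,9.5,0],[-8,9,0],[-9.5,7.5,0],[-11,6,0],[-11,4.5,0],[-11,3,0]],"spin":[0,0,0,0,0,0,0,0],"gripper":[0,0,0,0,0,0,0,0]}'
python3 - <<'E'
from h import *
cams.grab_frame("scene");cams.grab_frame("top");print(get_state()["force"])
for c in("top","scene"): print([(l,[(np.round(d["centre"],4),round(d["confidence"],2)) for d in nets.pinpoint(c,l)][:2]) for l in ("turnbutton_tip","turnbutton_pivot")])
E
```

```text
t: 22.7
eef_pos: [0.6257, -0.1541, 0.0377]
ee_rot: [-3.139, -0.0, -1.622]
force: [0.5, -1.2, 0.6]
width: 0.0005
gripper_force: 0.6
t: 23.5
eef_pos: [0.5603, -0.0944, 0.0356]
ee_rot: [-3.141, 0.0, -1.622]
force: [1.3, -1.1, -0.5]
width: 0.0005
gripper_force: 0.6
[ 0.33187461 -0.34073928  0.26357919]
[('turnbutton_tip', [(array([ 0.5257, -0.0828,  0.0433]), 0.5)]), ('turnbutton_pivot', [(array([ 0.5501, -0.1803,  0.0445]), 0.41), (array([ 0.4615, -0.2606, -0.001 ]), 0.27)])]
[('turnbutton_tip', [(array([ 0.5365, -0.0781,  0.0398]), 0.54)]), ('turnbutton_pivot', [(array([ 0.6517, -0.4343, -0.0027]), 0.58), (array([ 0.5495, -0.1779,  0.0479]), 0.51)])]
```

```bash
python3 -m creep '{"translation":[[-11,0,0],[-12,-1,0],[-12,-3,0],[-12,-5,0],[-11,-7,0],[-9,-9,0],[-8,-11,0],[-5,-12,0]],"spin":[0,0,0,0,0,0,0,0],"gripper":[0,0,0,0,0,0,0,0]}'
python3 -m creep '{"translation":[[-3,-9,0],[0,-5,0],[0,-3,0]],"spin":[0,0,0],"gripper":[0,0,0]}'
python3 - <<'E'
from h import *
cams.grab_frame("scene");cams.grab_frame("top");print(get_state()["force"])
for c in("top","scene"): print([(l,[(np.round(d["centre"],4),round(d["confidence"],2)) for d in nets.pinpoint(c,l)][:2]) for l in ("turnbutton_tip","turnbutton_pivot")])
E
```

```text
t: 24.6
eef_pos: [0.4804, -0.1437, 0.0357]
ee_rot: [3.142, 0.0, -1.622]
force: [1.4, 0.9, -0.4]
width: 0.0004
gripper_force: 0.5
t: 24.9
eef_pos: [0.4771, -0.1573, 0.0351]
ee_rot: [3.14, 0.005, -1.625]
force: [-7.3, 47.0, 15.3]
width: 0.0005
gripper_force: 22.6
[-6.31959868 32.7605842  13.09487307]
[('turnbutton_tip', []), ('turnbutton_pivot', [])]
[('turnbutton_tip', []), ('turnbutton_pivot', [(array([ 0.5486, -0.1805,  0.0447]), 0.73)])]
```

The bar met a hard stop. Back away and check.

```bash
python3 -m creep '{"translation":[[0,15,0],[0,25,0],[0,20,30],[0,30,40],[0,40,30],[0,50,0],[0,50,0],[0,50,0]],"spin":[0,0,0,0,0,0,0,0],"gripper":[0,0,0,0,0,0,0,0]}'
python3 - <<'E'
from h import *
T=cams.grab_frame("top");S=cams.grab_frame("scene")
for c in("top","scene"): print([(l,[(np.round(d["centre"],4),round(d["confidence"],2)) for d in nets.pinpoint(c,l)][:4]) for l in ("turnbutton_tip","turnbutton_pivot","tub_small","tub_medium","tub_large","beaker","flask","tipbox")])
cv2.imwrite("pics/a7.png",cv2.resize(np.hstack([T["img"][200:310,310:430,::-1],S["img"][100:210,270:390,::-1]]),None,fx=3.3,fy=3.3))
E
```

```text
t: 26.0
eef_pos: [0.478, 0.1217, 0.136]
ee_rot: [-3.141, 0.0, -1.622]
force: [1.3, -0.4, -0.1]
width: 0.0006
gripper_force: 0.0
[('turnbutton_tip', [(array([ 0.4498, -0.1744,  0.0443]), 0.55)]), ('turnbutton_pivot', [(array([ 0.5497, -0.1816,  0.0435]), 0.53)]), ('tub_small', [(array([0.8233, 0.1186, 0.0026]), 0.81), (array([ 0.8093, -0.1023, -0.0009]), 0.75), (array([ 0.4639, -0.2443,  0.0077]), 0.51)]), ('tub_medium', [(array([ 8.027e-01,  3.061e-01, -5.000e-04]), 0.88), (array([5.015e-01, 4.307e-01, 3.000e-04]), 0.81), (array([ 0.4655, -0.2473,  0.0059]), 0.43)]), ('tub_large', [(array([ 4.611e-01, -2.643e-01, -1.000e-04]), 0.6)]), ('beaker', [(array([ 0.756 , -0.2685, -0.005 ]), 0.69), (array([ 0.6543, -0.4357, -0.0028]), 0.68)]), ('flask', [(array([ 6.705e-01,  3.854e-01, -5.000e-04]), 0.95)]), ('tipbox', [(array([ 0.6539, -0.4387, -0.0034]), 0.92)])]
[('turnbutton_tip', [(array([ 0.4553, -0.1673,  0.0387]), 0.57)]), ('turnbutton_pivot', [(array([ 0.5526, -0.1815,  0.046 ]), 0.6)]), ('tub_small', [(array([ 0.8242,  0.1108, -0.0038]), 0.83), (array([ 0.8132, -0.1022, -0.0018]), 0.81), (array([ 0.4642, -0.2438,  0.0107]), 0.63)]), ('tub_medium', [(array([ 0.5024,  0.4331, -0.001 ]), 0.84), (array([ 0.4659, -0.2563,  0.002 ]), 0.73), (array([ 0.7981,  0.3109, -0.0022]), 0.58)]), ('tub_large', [(array([ 0.4602, -0.2592,  0.0025]), 0.93)]), ('beaker', [(array([ 0.7537, -0.2722,  0.0037]), 0.88)]), ('flask', [(array([0.6733, 0.3825, 0.0028]), 0.71)]), ('tipbox', [(array([ 6.478e-01, -4.367e-01,  3.000e-04]), 0.63), (array([ 0.7519, -0.272 ,  0.0008]), 0.49)])]
```

View pics/a7.png

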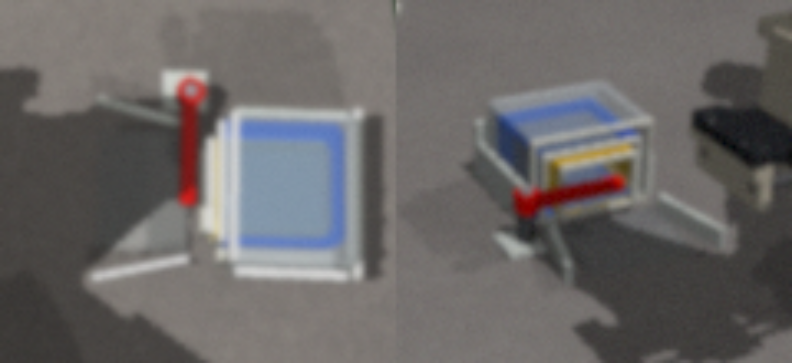

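The red bar lies straight across the mouths from (190,92) to (188,198), with the stepped rims behind it. The bar was pushed to its stop, and the bystanders have not moved. Hand in.

```bash
python3 -c "
from station import arm; print(arm.job_done())"
```

```text
the job is handed in; nothing more can be done
None
```

The blue tub is home in the large clear tub, the yellow one is home in the blue, and the turnbutton is shut to its stop. The beaker, tip box and amber jar still stand where they were, and the job was handed in at about 26 s of the 72 s allowed; no verdict came back.

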